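Dock the lantern and start it with the pull knob

TASK

Pick up the lantern by its top handle and lower it gently, upright, onto the two pegs of its dark charging dock until it sits fully home (either way round), and let go of it. Then pull the dock's orange spring knob all the way out along its sloping axis, hold it out for about half a second, and let it return to rest, with the lantern still fully seated. Leave the jar, torch, ashtray and drawer unit alone.

Things in the scene. Friction and masses are not known exactly. Their poses are not given: they have to be found in the camera images.
- lantern: Loose LED lantern, 0.3-0.65 kg, 202 mm tall. Origin: centre of underside, z up. Dark foot 60 (x) x 96 (y) x 14 mm, two 13 mm through holes at y = +33 and -33 mm. Cream cylinder 54-58 mm across; green round hat 110 mm across from z = 143 to its flat top (56 mm across) at z = 165 mm; black handle above. Half-turn symmetric: fits the dock either way round, y along the dock's y.
- lantern_handle (a point): Centre of the lantern's black handle bar, on its axis 195 mm above the underside; axes as the lantern's. The bar runs along y, 84 mm long, 14 (x) x 14 (z) mm thick, on two 10 mm posts at y = +36 and -36 mm; 23 mm free below the bar down to the hat. Can be pinched across x from above at its middle.
- dock_seat (a point): Centre of the fixed dark dock's flat top, 40 mm above the shelf: the lantern's origin belongs here. Top 72 (x) x 120 (y) mm, no walls, brass plate in the middle; two steel pegs 8 mm across, 10 mm high, tapered tips, at y = +33 and -33 mm. z up; -x points to the knob panel, roughly to the robot. The panel falls from the edge at x = -36 mm at 35 degrees, 45 mm long, 120 mm wide.
- knob_grip (a point): Middle of the orange knob's head, on its axis; moves with it. z = pulling direction, square to the panel, leaning 35 degrees from vertical to the dock's -x; y = dock's y. Round head 24-25 mm across, 13 mm below to 11 mm above this point, on a 12 mm stem; panel 29 mm below it at home. The docked lantern's hat blocks a vertical approach: come along z, fingers closing along y.
- pull_knob (a joint): Travel of the knob outward along its axis, in m: 0 home (off), 0.014 fully out at the stop. A spring draws it home: about 3 N at rest, about 8 N fully out; when released it returns by itself to 0.
- jar: Bystander: loose brown ceramic jar with clip-on lid, 84 mm across (about 92 over the wire clips), 116 mm tall, about 0.55 kg; origin at the centre of its underside. Stands on the opposite side of the dock from the lantern.
- torch: Bystander: loose sky-blue plastic torch lying along its x axis, 160 mm long, 48 mm high at the head; origin on the shelf under its middle. Lies beyond the dock.
- ashtray: Bystander: loose glass ashtray, 104 mm across, 32 mm high; origin at the centre of its underside. Stands beyond the dock.
- drawer_unit: Bystander: fixed plastic drawer unit, 150 (x) x 200 (y) x 150 (z) mm, two drawers with knobs on its own -x side (turned away from the robot); origin at the centre of its underside.
Not all that is in view belongs to the job. Leave any purple, red or turquoise look-alike of the part that bears dock_seat alone.

How it is judged (in metres and radians):
On the way, in this order (a step that is already met when the one before it is completed fails the run):
1. the lantern stands fully seated on the dock's pegs and is let go (horizontal distance between lantern and dock_seat below 0.0045 m and z of lantern in the frame of dock_seat between -0.003 and 0.003 m and angle between the y axis of lantern and the y axis of dock_seat, either way round below 0.16 rad and angle between lantern's own z axis and vertical below 0.06 rad and contact force between lantern and the fingers below 0.1 N), for 0.2 s.
2. the knob is pulled out at least 10 mm of its 14 and held for 0.3 s, with the lantern seated (horizontal distance between lantern and dock_seat below 0.0045 m and z of lantern in the frame of dock_seat between -0.003 and 0.003 m and angle between the y axis of lantern and the y axis of dock_seat, either way round below 0.16 rad and angle between lantern's own z axis and vertical below 0.06 rad and value of joint pull_knob above 0.01 m), for 0.3 s.
At the end, for the whole second after the job is handed in: Lantern at rest on the dock, origin within 4.5 mm sideways and 3 mm in height of the seat centre, y axis within 0.16 rad of the dock's (either way round), tilt under 0.06 rad; knob within 2 mm of home; jar, torch, ashtray within 30 mm of their start (horizontal distance between lantern and dock_seat below 0.0045 m and z of lantern in the frame of dock_seat between -0.003 and 0.003 m and angle between the y axis of lantern and the y axis of dock_seat, either way round below 0.16 rad and angle between lantern's own z axis and vertical below 0.06 rad and value of joint pull_knob below 0.002 m and linear speed of lantern below 0.02 m/s and distance of each of jar, torch, ashtray from where it was at the start of the episode below 0.03 m); the robot touches nothing.
It fails at once if jar, torch or ashtray pushed more than 30 mm from its place (distance of any of jar, torch, ashtray from where it was at the start of the episode above 0.03 m).
It fails at once if jar tipped (angle between jar's own z axis and vertical above 0.3 rad).
It fails at once if drawer unit struck (over 5 N) (contact force between drawer_unit and the arm above 5 N or contact force between drawer_unit and the fingers above 5 N or contact force between drawer_unit and lantern above 5 N).
It fails at once if lantern tipped more than 0.6 rad (angle between lantern's own z axis and vertical above 0.6 rad).
It fails at once if lantern slammed or forced onto the dock (over 60 N) (contact force between lantern and dock above 60 N).
It also fails if it takes over 58 s, if anything falls off the work surface, if the arm or the gripper's body presses on something with over 40 N, if the wrist force passes 120 N, or if a joint passes its speed limit or range.

ROBOT

A 6-joint arm with a two-finger parallel gripper is mounted at the origin on the work surface. World frame = base frame: x ahead of the robot, y to its left, z up, the work surface at z = 0. Lengths are in mm, angles in rad, forces in N, time in s.
With the tool pointing down it reaches from about 275 to 1000 mm from the base axis. Payload 8.4 kg.
Tool frame: the origin (TCP) lies on the centre line of the jaws, within the pads' length; the fingertips stand 22 mm ahead of it and the grasp point (between the pads) lies 3 mm ahead of it; z points along the fingers, y is the direction in which the jaws open and shut (so a half turn about z gives the same grasp; the last joint's range is limited). The gripper opens to 85 mm and grips with 20 to 120 N. Pads are 22 mm wide; open, the fingers measure 114 mm over their backs; the gripper's body (76 mm by 85 mm) begins 54 mm behind the grasp point. The pads swing forward as they close: fully open they stand 13 mm farther back than shut.
Start: joints at [-1.281, 0.353, 1.633, -0, 1.155, -0.002], TCP at [179.796, -598.583, 253.281] pointing down, gripper open.
Joint ranges: [-2.63, 2.63], [-0.92, 2.1], [0.06, 2.66], [-1.3, 4.44], [0, 2.69], [-3.02, 3.02]. Speed limits (rad/s): [2.22, 2.22, 2.79, 3.14, 3.14, 3.14].

INTERFACE

Orientations are given as a rotation vector (axis times angle).
In Python, from workcell import arm gives the robot as it stands.
- The arm moves only by the shell command python3 -m jog 'ROWS' [OPENING] [FORCE]. ROWS is JSON, a list of rows, each an object of numbers: "tx", "ty", "tz": the shift along the tool's x, y, z in cm; "spin": the turn about the tool's z in rad. In form: [{"tx": .., "ty": .., "tz": .., "spin": ..}, ...]. A call has exactly 5 rows; each row shifts and turns the commanded pose from where the row before left it, along the tool's axes as they then stand; what a row does not reach is not made up. A row lasts 1/10 s, in which the tool goes at most 50 mm and 8.59 degrees, less where a joint would pass 70% of its speed; a pose out of reach is approached as far as the arm can. A call is refused whole if a number of a shift passes 5 or a number of a turn 0.15, either way. A call with a gripper value outside its range is refused whole. OPENING is the opening, from -1 (shut) to 1 (fully open), set as the call begins (- or left out, the last holds). The fingers move at their own pace and stop on an object; FORCE is the grip in N (left out, the last holds). Time passes only in rows, so rows that do not move let the fingers close, or fill a call up. It gives the time, the measured TCP pose, the force and the opening at its end, in the units of the state.
- arm.get_obs(): the state, without advancing time (a new reading comes with each control period).
- arm.get_image(name): name is "side" or "top" or "wrist"; returns (picture, depth): 384x512x3 uint8, blue, green, red; 384x512 float32, mm along the optical axis (not along the pixel's ray), 0 where there is no reading.
- arm.camera_info(name): a dict with "fx", "fy", "cx", "cy" (pixels), "origin" and "rotation" of the camera in the world. Camera axes: x right, y up, looking along -z (the intrinsics and any distortion apply to the point x, -y, -z); pixel columns grow to the right and rows downward; lengths in mm; the calibration is good to about 2 mm. A picture is of the moment at which its call begins: read the wrist's pose just before it. camera_info takes no time and is no camera call; for the wrist camera it gives the pose at the moment of the call.
- arm.close_job(): hands the job in, once; it reports no verdict.
Trained networks look in the newest picture that a camera, given by its name, has taken for a name from the list of things; names that differ only in an ending like _2 or _b are one class to them, and where a whole thing is asked for, a point or a joint stands for the part that bears it (a point fixed in the world has none). Each returns a list of dicts, best first, with "score" (0 to 1); they miss things now and then, are a little off and sometimes report something else, mostly with a low value. They report only what shows in the picture. A call takes as long as a camera call. They do not tell look-alikes from the thing itself.
- arm.find_in(camera, query): "point" ([x, y, z] in mm, in world coordinates, good to about 4 mm: the middle of the surface that is visible of it).
The state is a dict: "time": time; "qpos": joint angles; "qd": joint speeds; "joint_torque": joint torques, N m; "position": TCP position; "eef_rot": TCP orientation; "force": force on the tool from outside, world axes, zero at the start; "ft_torque": the same for the moment, N m; "finger_gap": opening from 0.0 (shut) to 1.0 (fully open).
Only numpy, scipy, OpenCV 4.12 (cv2) and the standard library are available. Lean on these libraries where they do the work, as an engineer would, in place of code of your own. Each camera call takes 0.05 s, during which the arm holds its last target. There are 200 camera calls.

## Working session

There is one attempt and no reset: what is moved stays moved. The work goes in short steps, Python scripts to look and compute and a shell command to move; the robot and the scene stay as the last step left them, time stands still between calls to the robot, and variables do not carry over. Pictures are saved under pics/ and viewed, about 8 in all and at most 12, crops included, and the job is handed in when it is done.

```bash
ls; mkdir -p pics; cat > h.py <<'E'
import numpy as np, cv2
from scipy.spatial.transform import Rotation as R
from workcell import arm
def cloud(name):
    im,d=arm.get_image(name); c=arm.camera_info(name)
    v,u=np.mgrid[0:384,0:512]
    P=np.stack([(u-c['cx'])/c['fx']*d,-(v-c['cy'])/c['fy']*d,-d],-1)
    W=P@np.array(c['rotation']).T+np.array(c['origin'])
    W[d==0]=np.nan
    return im,d,W
def proj(name,p):
    c=arm.camera_info(name); q=np.array(c['rotation']).T@(np.array(p)-np.array(c['origin']))
    return c['cx']+c['fx']*q[0]/-q[2], c['cy']-c['fy']*q[1]/-q[2]
E
python3 - <<'E'
from h import *
o=arm.get_obs(); print(o)
print(arm.camera_info('top')); print(arm.camera_info('wrist'))
ims=[]
for n in ('top','side'):
    im,d,W=cloud(n); ims.append(im); np.savez('pics/'+n,im=im,W=W)
    for q in ('lantern','lantern_handle','dock_seat','knob_grip','jar','torch','ashtray','drawer_unit'):
        try:
            for r in arm.find_in(n,q)[:3]: print(n,q,np.round(r['point']),round(r['score'],2),np.round(proj(n,r['point'])))
        except Exception as e: print(n,q,e)
cv2.imwrite('pics/a.png',ims[0]); cv2.imwrite('pics/b.png',ims[1])
E
```

```text
pics
{'time': 0.0, 'qpos': array([-1.28139957e+00,  3.53633161e-01,  1.63415896e+00,  2.39109807e-05,
        1.15519028e+00, -2.40435236e-03]), 'qd': array([ 0.00023319,  0.00233871, -0.00026935, -0.00109131, -0.000428  ,
       -0.00143521]), 'joint_torque': array([-7.11255616e-04, -6.05257130e+01, -3.42072630e+01, -1.22819424e-04,
        9.23430955e-03, -2.06730931e-05]), 'position': array([ 179.67248991, -598.1411635 ,  252.56039497]), 'eef_rot': array([-3.10685268e+00, -4.56520215e-01,  2.78060027e-04]), 'force': array([-0.20442089,  0.03972856,  0.70023467]), 'ft_torque': array([-0.02691288,  0.00899901,  0.03343902]), 'finger_gap': 0.998503571006613}
{'fx': 446.6354601551936, 'fy': 446.6354601551936, 'cx': 258.7937001058886, 'cy': 193.5031665573057, 'origin': array([ 325.84230266,  -43.02426501, 1506.45607444]), 'rotation': array([ 0.13504388, -0.13752066, -1.58858785])}
{'fx': 292.8326115849917, 'fy': 292.8326115849917, 'cx': 256.9140053525408, 'cy': 192.0809246708765, 'origin': array([ 260.73841187, -574.21988463,  372.44946011]), 'rotation': array([-0.28502421,  0.21430354, -1.26579568])}Traceback (most recent call last):
  File "<stdin>", line 6, in <module>
  File "h.py", line 8, in cloud
    W=P@np.array(c['rotation']).T+np.array(c['origin'])
      ~~~~~~~~~~~~~~~~~~~~~~~~~~~^~~~~~~~~~~~~~~~~~~~~~
ValueError: operands could not be broadcast together with shapes (384,512) (3,)
```

```bash
sed -i "s/np.array(c\['rotation'\])/R.from_rotvec(c['rotation']).as_matrix()/" h.py
python3 - <<'E'
from h import *
ims=[]
for n in ('top','side'):
    im,d,W=cloud(n); ims.append(im); np.savez('pics/'+n,im=im,W=W)
    for q in ('lantern','lantern_handle','dock_seat','knob_grip','jar','torch','ashtray','drawer_unit'):
        try:
            for r in arm.find_in(n,q)[:3]: print(n,q,np.round(r['point']),round(r['score'],2),np.round(proj(n,r['point'])))
        except Exception as e: print(n,q,e)
cv2.imwrite('pics/a.png',ims[0]); cv2.imwrite('pics/b.png',ims[1])
E
```

```text
top lantern [ 478. -236.  157.] 0.89 [321. 219.]
top lantern_handle [ 484. -234.  157.] 0.86 [321. 217.]
top dock_seat [344. 194.  39.] 0.84 [186. 267.]
top dock_seat [596. 412.  43.] 0.72 [120. 192.]
top dock_seat [573.  64.  39.] 0.62 [225. 197.]
top knob_grip [522.  73.  60.] 0.46 [222. 211.]
top knob_grip [296. 195.  61.] 0.45 [184. 283.]
top knob_grip [549. 410.  58.] 0.43 [119. 206.]
top jar [526. 249. 107.] 0.94 [165. 209.]
top torch [773. 156.  38.] 0.76 [198. 140.]
top ashtray [ 784. -143.    9.] 0.86 [285. 137.]
top ashtray [ 479. -236.  160.] 0.58 [321. 219.]
side lantern [ 480. -218.  146.] 0.66 [302. 171.]
side lantern [ 787. -144.   21.] 0.31 [212. 188.]
side lantern_handle [ 477. -220.  147.] 0.72 [303. 170.]
side dock_seat [568.  82.  40.] 0.96 [237. 245.]
side dock_seat [595. 429.  36.] 0.94 [163. 333.]
side knob_grip [523.  75.  60.] 0.54 [251. 243.]
side knob_grip [356. -43.  52.] 0.52 [318. 237.]
side knob_grip [546. 419.  54.] 0.52 [181. 333.]
side jar [515. 276.  93.] 0.63 [220. 286.]
side torch [767. 179.  38.] 0.94 [163. 246.]
side ashtray [ 784. -142.   16.] 0.93 [212. 190.]
side drawer_unit [ 580. -454.  134.] 0.93 [299. 133.]
```

View pics/a.png

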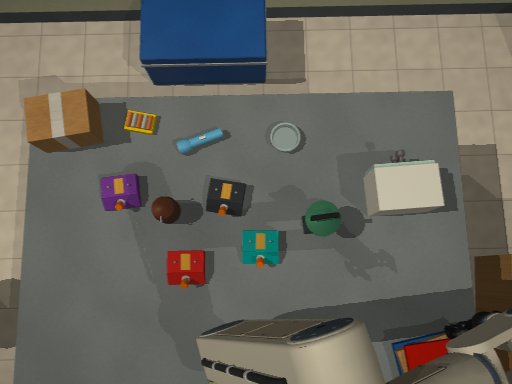

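View pics/b.png

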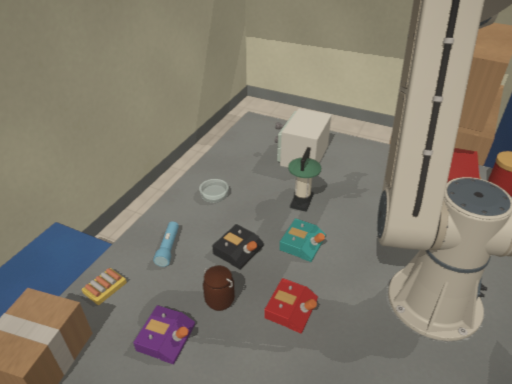

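```bash
python3 - <<'E'
from h import *
for n in ('top','side'):
    f=np.load(f'pics/{n}.npz'); W=f['W']; im=f['im'].astype(int)
    def pts(c,r,z0,z1,extra=True):
        return (np.hypot(W[...,0]-c[0],W[...,1]-c[1])<r)&(W[...,2]>z0)&(W[...,2]<z1)&extra
    dark=im.max(-1)<60
    for nm,m in (('handle',pts((480,-232),80,178,215)),('hat top',pts((480,-232),80,160,172)),('foot',pts((480,-232),90,8,22,dark)),('docktop',pts((573,70),90,34,46)),('brass',pts((573,70),60,34,50,(im[...,2]-im[...,0]>60))),('knob',pts((525,75),60,45,90,(im[...,2]-im[...,0]>100)))):
        p=W[m]
        if len(p)<5: print(n,nm,len(p)); continue
        rc=cv2.minAreaRect(p[:,:2].astype(np.float32))
        print(n,nm,len(p),np.round(p.mean(0),1),'z',np.round(np.percentile(p[:,2],[5,50,95])),'rect',np.round(rc[0],1),np.round(rc[1],1),round(rc[2],1))
im=np.load('pics/top.npz')['im']; s=np.load('pics/side.npz')['im']
cv2.imwrite('pics/c.png',np.hstack([cv2.resize(im[160:260,180:280],(400,400),interpolation=cv2.INTER_CUBIC),cv2.resize(s[205:285,200:280],(400,400),interpolation=cv2.INTER_CUBIC)]))
c=arm.camera_info('wrist');o=arm.get_obs()
Rt=R.from_rotvec(o['eef_rot']); print('cam in tool',Rt.inv().apply(c['origin']-o['position']),'look',Rt.inv().apply(R.from_rotvec(c['rotation']).apply([0,0,-1])),'tool x,y',Rt.as_matrix()[:,:2].T)
E
```

```text
top handle 140 [ 483.2 -239.9  200.1] z [195. 200. 205.] rect [ 483.5 -240.6] [13.7 84.1] 5.9
top hat top 322 [ 480.5 -239.3  163.9] z [160. 164. 169.] rect [ 482.3 -241.2] [80.3 74.4] 59.0
top foot 66 [ 472.9 -200.8   14.3] z [10. 14. 19.] rect [ 479.1 -205.2] [57.8 24.4] 6.4
top docktop 785 [588.9  63.5  39.4] z [35. 39. 44.] rect [571.3  66.5] [120.  118.1] 79.8
top brass 145 [592.5  61.5  40.7] z [36. 40. 46.] rect [578.3  64.2] [31.9 83.8] 80.3
top knob 48 [531.6  73.2  57.9] z [46. 59. 67.] rect [546.5  70.9] [17.8 71.9] 81.2
side handle 95 [ 480.7 -230.9  197.3] z [181. 200. 204.] rect [ 482.5 -240.1] [14.7 86.5] 6.7
side hat top 168 [ 478.  -234.6  163.7] z [161. 164. 168.] rect [ 479.9 -237.6] [72.  71.1] 42.6
side foot 138 [ 472.9 -214.1   13.6] z [ 9. 13. 20.] rect [ 480.1 -238.3] [56.1 99.7] 6.5
side docktop 749 [586.2  67.2  38.8] z [35. 39. 42.] rect [574.5  66.7] [122.7 110.2] 78.0
side brass 133 [587.1  63.1  39.7] z [36. 40. 44.] rect [566.   64.1] [ 33.2 106.4] 81.9
side knob 48 [519.6  79.4  58.3] z [51. 59. 63.] rect [519.8  78.4] [22.7 17.4] 43.6
cam in tool [  84.52376026    0.23570682 -119.90825929] look [-3.26873255e-01 -2.59351805e-04  9.45068150e-01] tool x,y [[ 9.57729198e-01  2.87671311e-01  2.60234107e-06]
 [ 2.87671311e-01 -9.57729198e-01  5.34228958e-06]]
```

View pics/c.png

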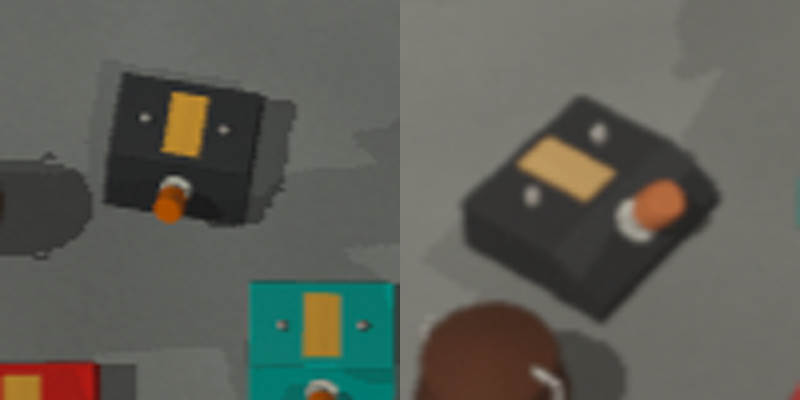

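The task dock is the near-black one at top-view (226,197). The purple (120,192), red (186,267) and turquoise (260,247) ones are the look-alikes. The crop confirms a dark body with brass plate, two pegs and orange knob. I'll compute rows to get above the lantern.

```bash
cat >> h.py <<'E'
def plan(x,y,z,yaw,step=40,n=None):
    """rows to go to TCP x,y,z (mm) with tool-x yaw (deg), tool pointing down"""
    o=arm.get_obs(); M=R.from_rotvec(o['eef_rot']).as_matrix(); y0=np.arctan2(M[1,0],M[0,0])
    s=-(np.radians(yaw)-y0); s=-((-s+np.pi)%(2*np.pi)-np.pi)
    D=np.array([x,y,z])-o['position']
    n=n or 5*int(np.ceil(max(np.linalg.norm(D)/step,abs(s)/.145)/5))
    print('now',np.round(o['position'],1),'yaw',round(np.degrees(y0),2),'tilt',np.round(M[:,2],4),'F',np.round(o['force'],1),'t',round(o['time'],2))
    a=y0
    for i in range(n):
        d=D/n/10; c,q=np.cos(a),np.sin(a)
        print('{"tx":%.2f,"ty":%.2f,"tz":%.2f,"spin":%.3f}'%(c*d[0]+q*d[1],q*d[0]-c*d[1],-d[2],s/n),end=',' if i%5<4 else '\n'); a-=s/n
E
python3 -c "
from h import *
plan(483,-240,320,96.2)"
```

```text
now [ 179.8 -598.6  253.3] yaw 16.72 tilt [ 0. -0. -1.] F [1.  0.  0.2] t 0.95
{"tx":2.62,"ty":-1.71,"tz":-0.44,"spin":-0.092},{"tx":2.77,"ty":-1.46,"tz":-0.44,"spin":-0.092},{"tx":2.89,"ty":-1.20,"tz":-0.44,"spin":-0.092},{"tx":2.99,"ty":-0.92,"tz":-0.44,"spin":-0.092},{"tx":3.06,"ty":-0.64,"tz":-0.44,"spin":-0.092}
{"tx":3.11,"ty":-0.36,"tz":-0.44,"spin":-0.092},{"tx":3.13,"ty":-0.07,"tz":-0.44,"spin":-0.092},{"tx":3.12,"ty":0.22,"tz":-0.44,"spin":-0.092},{"tx":3.09,"ty":0.51,"tz":-0.44,"spin":-0.092},{"tx":3.03,"ty":0.79,"tz":-0.44,"spin":-0.092}
{"tx":2.94,"ty":1.07,"tz":-0.44,"spin":-0.092},{"tx":2.83,"ty":1.33,"tz":-0.44,"spin":-0.092},{"tx":2.70,"ty":1.59,"tz":-0.44,"spin":-0.092},{"tx":2.54,"ty":1.83,"tz":-0.44,"spin":-0.092},{"tx":2.36,"ty":2.06,"tz":-0.44,"spin":-0.092}
```

```bash
python3 -m jog '[{"tx":2.6,"ty":-1.7,"tz":-0.6,"spin":-0.092},{"tx":2.8,"ty":-1.5,"tz":-0.6,"spin":-0.092},{"tx":2.9,"ty":-1.2,"tz":-0.6,"spin":-0.092},{"tx":3.0,"ty":-0.9,"tz":-0.6,"spin":-0.092},{"tx":3.1,"ty":-0.6,"tz":-0.6,"spin":-0.092}]' 1 50
python3 -m jog '[{"tx":3.1,"ty":-0.4,"tz":-0.4,"spin":-0.092},{"tx":3.1,"ty":-0.1,"tz":-0.4,"spin":-0.092},{"tx":3.1,"ty":0.2,"tz":-0.4,"spin":-0.092},{"tx":3.1,"ty":0.5,"tz":-0.4,"spin":-0.092},{"tx":3.0,"ty":0.8,"tz":-0.4,"spin":-0.092}]'
python3 -m jog '[{"tx":2.9,"ty":1.1,"tz":-0.4,"spin":-0.092},{"tx":2.8,"ty":1.3,"tz":-0.3,"spin":-0.092},{"tx":2.7,"ty":1.6,"tz":-0.3,"spin":-0.092},{"tx":2.5,"ty":1.8,"tz":-0.3,"spin":-0.092},{"tx":2.4,"ty":2.1,"tz":-0.3,"spin":-0.092}]'
python3 - <<'E'
from h import *
im,d,W=cloud('wrist'); cv2.imwrite('pics/d.png',im)
m=(np.hypot(W[...,0]-483,W[...,1]+240)<60)&(W[...,2]>188)&(W[...,2]<212); p=W[m]
rc=cv2.minAreaRect(p[:,:2].astype(np.float32)); print(len(p),p.mean(0),np.percentile(p[:,2],[5,50,95]),rc)
m=(np.hypot(W[...,0]-483,W[...,1]+240)<80)&(W[...,2]>150)&(W[...,2]<175);print(np.nanpercentile(W[m][:,2],[50,90]))
plan(483,-240,198,96.2)
E
```

```text
time: 1.45
position: [282.3, -478.0, 283.6]
eef_rot: [2.92, 1.158, 0.0]
force: [-0.8, -0.6, -0.1]
finger_gap: 1.0
time: 1.95
position: [382.8, -358.8, 303.6]
eef_rot: [2.579, 1.794, 0.0]
force: [1.0, -2.0, 0.1]
finger_gap: 1.001
time: 2.45
position: [484.4, -240.5, 319.6]
eef_rot: [2.102, 2.334, 0.0]
force: [0.3, 0.5, 0.6]
finger_gap: 0.999
1463 [ 486.38421095 -236.53139511  201.34681824] [199.4356803  201.5790886  202.77413701] ((486.4307861328125, -239.33035278320312), (13.664251327514648, 83.27102661132812), 6.696802616119385)
[158.48188129 165.08802506]
now [ 487.1 -237.8  320.1] yaw 96.37 tilt [ 0.0028  0.0016 -1.    ] F [1.7 1.3 0.3] t 2.5
{"tx":-0.03,"ty":-0.09,"tz":2.44,"spin":0.001},{"tx":-0.03,"ty":-0.09,"tz":2.44,"spin":0.001},{"tx":-0.03,"ty":-0.09,"tz":2.44,"spin":0.001},{"tx":-0.03,"ty":-0.09,"tz":2.44,"spin":0.001},{"tx":-0.03,"ty":-0.09,"tz":2.44,"spin":0.001}
```

View pics/d.png

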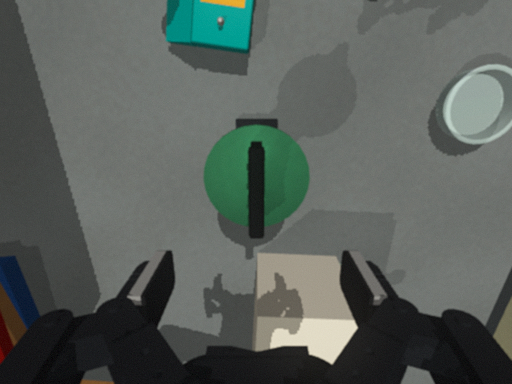

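```bash
python3 -m jog '[{"tz":0},{"tz":0},{"tz":0},{"tz":0},{"tz":0}]'
python3 - <<'E'
from h import *
im,d,W=cloud('wrist')
m=(np.hypot(W[...,0]-483,W[...,1]+240)<60)&(W[...,2]>188)&(W[...,2]<212); p=W[m]
rc=cv2.minAreaRect(p[:,:2].astype(np.float32)); print(len(p),np.percentile(p[:,2],50),rc)
plan(*rc[0],198,90+rc[2])
E
```

```text
1455 200.79130395981946 ((482.1501159667969, -243.90478515625), (13.801974296569824, 83.38934326171875), 5.472311973571777)
now [ 485.8 -239.4  319.8] yaw 96.09 tilt [ 1.6e-03  4.0e-04 -1.0e+00] F [-1.1 -0.4  0.2] t 2.55
{"tx":-0.08,"ty":-0.08,"tz":2.44,"spin":0.002},{"tx":-0.08,"ty":-0.08,"tz":2.44,"spin":0.002},{"tx":-0.08,"ty":-0.08,"tz":2.44,"spin":0.002},{"tx":-0.08,"ty":-0.08,"tz":2.44,"spin":0.002},{"tx":-0.08,"ty":-0.08,"tz":2.44,"spin":0.002}invalid input at $[0]: expected keys tx, ty, tz, spin
```

```bash
python3 -m jog '[{"tx":0,"ty":0,"tz":1,"spin":0},{"tx":0,"ty":0,"tz":1,"spin":0},{"tx":0,"ty":0,"tz":1,"spin":0},{"tx":0,"ty":0,"tz":0,"spin":0},{"tx":0,"ty":0,"tz":0,"spin":0}]'
python3 - <<'E'
from h import *
im,d,W=cloud('wrist')
m=(np.hypot(W[...,0]-483,W[...,1]+240)<60)&(W[...,2]>188)&(W[...,2]<212); p=W[m]
rc=cv2.minAreaRect(p[:,:2].astype(np.float32)); print(len(p),np.percentile(p[:,2],50),rc)
plan(*rc[0],198,90+rc[2])
E
```

```text
time: 3.05
position: [483.2, -242.0, 288.8]
eef_rot: [-2.107, -2.329, 0.001]
force: [-0.3, -0.1, -0.7]
finger_gap: 1.002
1871 201.5478663287419 ((483.9310302734375, -242.3689422607422), (13.872576713562012, 83.35702514648438), 6.247836112976074)
now [ 483.5 -242.   289.2] yaw 95.73 tilt [-2.e-04  1.e-04 -1.e+00] F [-0.5 -0.2 -0.3] t 3.1
{"tx":-0.01,"ty":0.01,"tz":1.82,"spin":-0.002},{"tx":-0.01,"ty":0.01,"tz":1.82,"spin":-0.002},{"tx":-0.01,"ty":0.01,"tz":1.82,"spin":-0.002},{"tx":-0.01,"ty":0.01,"tz":1.82,"spin":-0.002},{"tx":-0.01,"ty":0.01,"tz":1.82,"spin":-0.002}
```

```bash
python3 -m jog '[{"tx":0.1,"ty":0,"tz":2.2,"spin":-0.009},{"tx":0,"ty":0,"tz":2.2,"spin":0},{"tx":0,"ty":0,"tz":2.2,"spin":0},{"tx":0,"ty":0,"tz":1.5,"spin":0},{"tx":0,"ty":0,"tz":1.0,"spin":0}]'
python3 -m jog '[{"tx":0,"ty":0,"tz":0,"spin":0},{"tx":0,"ty":0,"tz":0,"spin":0},{"tx":0,"ty":0,"tz":0,"spin":0},{"tx":0,"ty":0,"tz":0,"spin":0},{"tx":0,"ty":0,"tz":0,"spin":0}]' -1 50
python3 -m jog '[{"tx":0,"ty":0,"tz":0,"spin":0},{"tx":0,"ty":0,"tz":0,"spin":0},{"tx":0,"ty":0,"tz":0,"spin":0},{"tx":0,"ty":0,"tz":-0.5,"spin":0},{"tx":0,"ty":0,"tz":-1.0,"spin":0}]'
python3 -m jog '[{"tx":0,"ty":0,"tz":-2,"spin":0},{"tx":0,"ty":0,"tz":-3,"spin":0},{"tx":0,"ty":0,"tz":-3,"spin":0},{"tx":0,"ty":0,"tz":-2,"spin":0},{"tx":0,"ty":0,"tz":0,"spin":0}]'
python3 -c "
from h import *
o=arm.get_obs();print(o['joint_torque'])"
```

```text
time: 3.6
position: [483.4, -240.7, 197.5]
eef_rot: [-2.096, -2.339, 0.0]
force: [0.2, 0.5, 0.5]
finger_gap: 1.0
time: 4.1
position: [483.9, -240.7, 199.0]
eef_rot: [2.095, 2.339, 0.0]
force: [-7.4, 1.5, 16.5]
finger_gap: 0.158
time: 4.6
position: [482.7, -240.1, 212.6]
eef_rot: [-2.094, -2.338, 0.001]
force: [-0.6, 0.0, -4.8]
finger_gap: 0.152
time: 5.1
position: [484.9, -241.2, 316.6]
eef_rot: [2.092, 2.336, 0.002]
force: [-0.2, -0.6, -4.8]
finger_gap: 0.149
[ 1.02160417e-01 -5.08470118e+01 -3.74012589e+01  6.61055557e-02
  1.04849707e+00  8.79576291e-04]
```

```bash
python3 - <<'E'
from h import *
def ray(n,u,v,z):
    c=arm.camera_info(n); r=R.from_rotvec(c['rotation']).apply([(u-c['cx'])/c['fx'],-(v-c['cy'])/c['fy'],-1]); o=np.array(c['origin']); return o+r*(z-o[2])/r[2]
a=ray('top',216.25,189.25,47);b=ray('top',235.75,192.25,47);print(a,b,(a+b)/2,np.degrees(np.arctan2(*(a-b)[[1,0]])))
a=ray('side',239.6,231.6,47);b=ray('side',226.4,244.2,47);print(a,b,(a+b)/2,np.degrees(np.arctan2(*(b-a)[[1,0]])))
print(ray('top',226.5,191.25,40))
plan(565,-65,322,80,step=40)
E
```

```text
[598.36165507  92.84892777  47.        ] [586.80120352  28.20206804  47.        ] [592.5814293   60.52549791  47.        ] 79.86126923654254
[582.83484145  33.31630842  47.        ] [593.69849874  98.62705572  47.        ] [588.2666701   65.97168207  47.        ] 80.55600255894849
[592.12511054  59.35116618  40.        ]
now [ 484.9 -241.2  316.6] yaw 96.3 tilt [ 0.0049 -0.0024 -1.    ] F [-0.2 -0.6 -4.8] t 5.1
{"tx":3.33,"ty":1.98,"tz":-0.11,"spin":0.057},{"tx":3.43,"ty":1.79,"tz":-0.11,"spin":0.057},{"tx":3.53,"ty":1.59,"tz":-0.11,"spin":0.057},{"tx":3.61,"ty":1.39,"tz":-0.11,"spin":0.057},{"tx":3.69,"ty":1.18,"tz":-0.11,"spin":0.057}
```

```bash
python3 -m jog '[{"tx":1.2,"ty":0.6,"tz":0,"spin":0.03},{"tx":2.0,"ty":1.0,"tz":0,"spin":0.03},{"tx":2.5,"ty":1.3,"tz":0,"spin":0.03},{"tx":2.5,"ty":1.2,"tz":0,"spin":0.03},{"tx":2.5,"ty":1.0,"tz":0,"spin":0.03}]'
python3 -m jog '[{"tx":2.4,"ty":0.9,"tz":0,"spin":0.03},{"tx":2.2,"ty":0.8,"tz":0,"spin":0.03},{"tx":1.6,"ty":0.6,"tz":0,"spin":0.03},{"tx":0.8,"ty":0.3,"tz":0,"spin":0.03},{"tx":0,"ty":0,"tz":0,"spin":0.015}]'
python3 -m jog '[{"tx":0,"ty":0,"tz":0,"spin":0},{"tx":0,"ty":0,"tz":0,"spin":0},{"tx":0,"ty":0,"tz":0,"spin":0},{"tx":0,"ty":0,"tz":0,"spin":0},{"tx":0,"ty":0,"tz":0,"spin":0}]'
python3 - <<'E'
from h import *
for n in ('wrist','top','side'):
    im,d,W=cloud(n); np.savez('pics/2'+n,im=im,W=W); cv2.imwrite(f'pics/2{n}.png',im)
plan(590,63,300,80,n=5)
E
```

```text
time: 5.6
position: [529.7, -130.3, 311.8]
eef_rot: [-2.266, -2.174, 0.002]
force: [0.3, -0.4, -5.2]
finger_gap: 0.153
time: 6.1
position: [560.9, -62.5, 311.8]
eef_rot: [-2.405, -2.018, 0.002]
force: [-0.3, 0.1, -4.2]
finger_gap: 0.155
time: 6.6
position: [561.1, -63.9, 313.4]
eef_rot: [2.407, 2.018, 0.0]
force: [-1.3, -0.2, -3.7]
finger_gap: 0.156
now [561.1 -63.7 313.3] yaw 79.97 tilt [ 1.e-04 -0.e+00 -1.e+00] F [ 1.1 -0.2 -4.4] t 6.75
{"tx":2.60,"ty":0.13,"tz":0.27,"spin":-0.000},{"tx":2.60,"ty":0.13,"tz":0.27,"spin":-0.000},{"tx":2.60,"ty":0.13,"tz":0.27,"spin":-0.000},{"tx":2.60,"ty":0.13,"tz":0.27,"spin":-0.000},{"tx":2.60,"ty":0.13,"tz":0.27,"spin":-0.000}
```

View pics/2wrist.png

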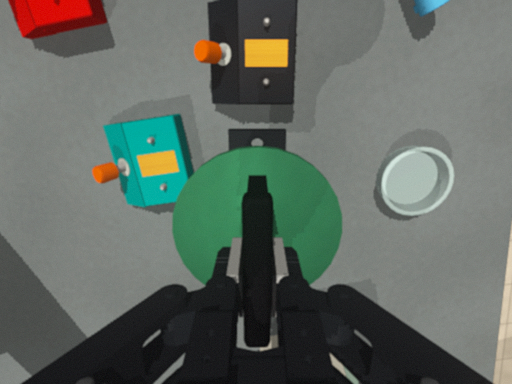

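```bash
python3 - <<'E'
from h import *
def ray(n,u,v,z):
    c=arm.camera_info(n); r=R.from_rotvec(c['rotation']).apply([(u-c['cx'])/c['fx'],-(v-c['cy'])/c['fy'],-1]); o=np.array(c['origin']); return o+r*(z-o[2])/r[2]
f=np.load('pics/2wrist.npz'); g=f['im'].astype(float).mean(-1)
def cen(u,v,r=8,bright=True):
    p=g[v-r:v+r+1,u-r:u+r+1]; b=np.median(p); w=np.clip(p-b-25,0,None); yy,xx=np.mgrid[v-r:v+r+1,u-r:u+r+1]
    return (w*xx).sum()/w.sum(),(w*yy).sum()/w.sum(),w.max()
P=[cen(266,21),cen(266,82)]; print(P)
a=ray('wrist',*P[0][:2],48);b=ray('wrist',*P[1][:2],48);m=(a+b)/2
print('pegs',a,b,'mid',m,'sep',np.linalg.norm(a-b),'yaw',np.degrees(np.arctan2(*(a-b)[[1,0]])))
o=arm.get_obs();M=R.from_rotvec(o['eef_rot'])
h=cen(257,142,6);print(h); q=ray('wrist',h[0],h[1],o['position'][2]-198+14); print('hole in tool',M.inv().apply(q-o['position']))
print('dock mid in tool',M.inv().apply(m-o['position']))
# foot x-edges
W=f['W'];m2=(W[...,2]>100)&(W[...,2]<145); v,u=np.where(m2); s=(v>125)&(v<150)&(u>220)&(u<295); pt=M.inv().apply(W[v[s],u[s]]-o['position']); print('foot x..',np.percentile(pt[:,1],[1,50,99]),'y max',np.percentile(pt[:,0],[50,99]),'z',np.median(pt[:,2]))
# hat rim level
m2=(W[...,2]>300-200)&(W[...,2]<330); 
W=np.load('pics/2top.npz')['W']; s=(np.hypot(W[...,0]-561,W[...,1]+64)<80)&(W[...,2]<140)&(W[...,2]>95);print('top foot',s.sum(), W[s].mean(0) if s.any() else '')
im=np.load('pics/2side.npz')['im']; cv2.imwrite('pics/e.png',cv2.resize(im[80:280,200:400],(800,600)))
E
```

```text
[(np.float64(266.19575158577965), np.float64(20.28101489895265), np.float64(129.66666666666666)), (np.float64(265.57001044932076), np.float64(80.97004528039008), np.float64(107.0))]
pegs [600.01235832  93.39418522  48.        ] [588.50291435  28.71236817  48.        ] mid [594.25763633  61.0532767   48.        ] sep 65.69782916677421 yaw 79.91042548233759
(np.float64(256.8075601374571), np.float64(141.90335051546393), np.float64(21.33333333333333))
hole in tool [3.42567921e+01 1.04492981e-01 1.84000513e+02]
dock mid in tool [128.64441593  10.84567842 265.34130647]
foot x.. [-29.79033436  -0.73377441  29.31954129] y max [38.83794528 46.04422982] z 185.720242143624
top foot 42 [534.30247669 -65.92844823 126.34837712]
```

```bash
python3 -m jog '[{"tx":1.2,"ty":0.1,"tz":0,"spin":0},{"tx":2.2,"ty":0.2,"tz":0,"spin":0},{"tx":2.6,"ty":0.2,"tz":0,"spin":0},{"tx":2.6,"ty":0.2,"tz":0,"spin":0},{"tx":2.2,"ty":0.2,"tz":0.5,"spin":0}]'
python3 -m jog '[{"tx":1.3,"ty":0.1,"tz":0.8,"spin":0},{"tx":0.64,"ty":0.08,"tz":1.0,"spin":0},{"tx":0,"ty":0,"tz":1.0,"spin":0},{"tx":0,"ty":0,"tz":0.5,"spin":0},{"tx":0,"ty":0,"tz":0,"spin":0}]'
python3 -m jog '[{"tx":0,"ty":0,"tz":0,"spin":0},{"tx":0,"ty":0,"tz":0,"spin":0},{"tx":0,"ty":0,"tz":0,"spin":0},{"tx":0,"ty":0,"tz":0,"spin":0},{"tx":0,"ty":0,"tz":0,"spin":0}]'
python3 - <<'E'
from h import *
for n in ('wrist','top','side'):
    im,d,W=cloud(n); np.savez('pics/3'+n,im=im,W=W)
    if n=='wrist': w=im
    if n=='side': s=im
u,v=map(int,proj('side',(590,62,80))); 
cv2.imwrite('pics/3.png',np.hstack([cv2.resize(w[90:210,200:320],(400,400),interpolation=cv2.INTER_CUBIC),cv2.resize(s[v-60:v+40,u-50:u+50],(400,400),interpolation=cv2.INTER_CUBIC)]))
print(u,v);plan(594,61,268,80,n=5)
E
```

```text
time: 7.25
position: [589.5, 43.3, 308.9]
eef_rot: [2.407, 2.019, 0.002]
force: [-0.0, -1.6, -4.1]
finger_gap: 0.154
time: 7.75
position: [593.2, 59.0, 274.0]
eef_rot: [-2.407, -2.017, 0.003]
force: [-0.5, -0.7, -3.4]
finger_gap: 0.155
time: 8.25
position: [594.0, 59.9, 275.5]
eef_rot: [2.407, 2.019, 0.0]
force: [-0.3, 0.6, -3.7]
finger_gap: 0.154
232 228
now [594.   60.  275.3] yaw 79.98 tilt [ 1.e-04  0.e+00 -1.e+00] F [ 0.6 -0.5 -4.4] t 8.4
{"tx":0.02,"ty":-0.00,"tz":0.15,"spin":-0.000},{"tx":0.02,"ty":-0.00,"tz":0.15,"spin":-0.000},{"tx":0.02,"ty":-0.00,"tz":0.15,"spin":-0.000},{"tx":0.02,"ty":-0.00,"tz":0.15,"spin":-0.000},{"tx":0.02,"ty":-0.00,"tz":0.15,"spin":-0.000}
```

View pics/3.png

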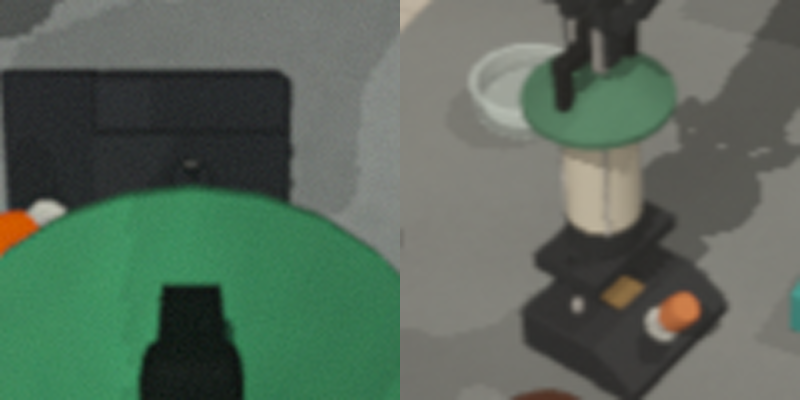

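```bash
python3 - <<'E'
from h import *
def ray(n,u,v,z):
    c=arm.camera_info(n); r=R.from_rotvec(c['rotation']).apply([(u-c['cx'])/c['fx'],-(v-c['cy'])/c['fy'],-1]); o=np.array(c['origin']); return o+r*(z-o[2])/r[2]
o=arm.get_obs();M=R.from_rotvec(o['eef_rot'])
f=np.load('pics/3wrist.npz');g=f['im'].astype(int).sum(-1)//3
print(g[130:148,248:266])
for v in (138,139,140):print(v,M.inv().apply(ray('wrist',257,v,49)-o['position']))
print('hole exp px top/bottom',[proj('wrist',o['position']+M.apply([33.+s,0,z])) for s in(0,1.2) for z in (184,198)])
E
```

```text
[[39 41 36 39 36 37 35 36 33 37 33 37 33 37 37 37 34 37]
 [46 45 46 43 41 41 38 38 38 39 39 40 43 39 39 41 38 36]
 [46 43 44 44 41 40 40 38 40 37 37 40 39 40 43 39 41 41]
 [45 47 41 45 38 40 39 35 38 38 41 40 39 40 34 37 39 38]
 [47 45 43 41 39 39 40 40 41 37 40 40 38 39 43 41 40 37]
 [46 45 43 41 35 40 39 40 39 40 37 41 41 41 39 40 42 39]
 [44 42 41 42 40 39 40 37 37 39 39 38 39 37 41 40 41 39]
 [42 40 40 40 39 34 40 33 37 41 40 42 40 38 43 40 38 39]
 [43 41 41 39 38 33 36 50 58 59 55 44 39 35 39 37 37 39]
 [41 40 40 36 35 36 35 51 63 65 60 42 34 33 37 37 43 41]
 [43 37 38 35 33 38 39 36 42 43 37 36 33 34 35 37 39 38]
 [37 38 35 38 35 42 41 29 30 28 29 27 38 42 34 37 36 42]
 [38 37 35 33 39 39 39 40 32 30 28 35 39 38 36 36 34 38]
 [38 35 35 33 36 41 39 38 39 33 30 33 39 42 36 31 38 36]
 [39 38 37 31 40 39 42 42 38 38 37 37 42 39 37 33 36 37]
 [40 39 40 39 39 49 45 48 50 51 48 50 46 44 43 37 39 40]
 [50 52 53 54 53 59 60 62 68 64 65 66 59 59 52 52 55 54]
 [69 69 69 72 74 76 80 81 81 84 82 80 77 79 74 72 72 67]]
138 [ 31.88442116   0.28049432 226.33352534]
139 [ 30.71366507   0.28101838 226.33348399]
140 [ 29.54030784   0.2815436  226.33344254]
hole exp px top/bottom [(np.float64(256.7250188846588), np.float64(143.1116449422807)), (np.float64(256.7381518663193), np.float64(140.93595662533332)), (np.float64(256.7251822280664), np.float64(141.95432103535896)), (np.float64(256.7383246237905), np.float64(139.82428486818023))]
```

```bash
python3 -m jog '[{"tx":0.04,"ty":0.02,"tz":0.6,"spin":0},{"tx":0,"ty":0,"tz":0.7,"spin":0},{"tx":0,"ty":0,"tz":0.5,"spin":0},{"tx":0,"ty":0,"tz":0.3,"spin":0},{"tx":0,"ty":0,"tz":0.2,"spin":0}]'
python3 -m jog '[{"tx":0,"ty":0,"tz":0.1,"spin":0},{"tx":0,"ty":0,"tz":0.1,"spin":0},{"tx":0,"ty":0,"tz":0.1,"spin":0},{"tx":0,"ty":0,"tz":0.1,"spin":0},{"tx":0,"ty":0,"tz":0.1,"spin":0}]'
```

```text
time: 8.9
position: [594.1, 60.3, 251.7]
eef_rot: [-2.407, -2.019, 0.001]
force: [0.2, -0.7, -4.0]
finger_gap: 0.155
time: 9.4
position: [594.3, 60.3, 247.3]
eef_rot: [2.407, 2.019, 0.0]
force: [0.1, -0.3, -4.4]
finger_gap: 0.151
```

```bash
python3 -m jog '[{"tx":0,"ty":0,"tz":0.1,"spin":0},{"tx":0,"ty":0,"tz":0.1,"spin":0},{"tx":0,"ty":0,"tz":0.05,"spin":0},{"tx":0,"ty":0,"tz":0.05,"spin":0},{"tx":0,"ty":0,"tz":0,"spin":0}]'
```

```text
time: 9.9
position: [594.2, 60.3, 244.2]
eef_rot: [-2.407, -2.019, 0.0]
force: [0.1, 0.3, -4.3]
finger_gap: 0.154
```

```bash
python3 -m jog '[{"tx":0,"ty":0,"tz":0.05,"spin":0},{"tx":0,"ty":0,"tz":0.05,"spin":0},{"tx":0,"ty":0,"tz":0.05,"spin":0},{"tx":0,"ty":0,"tz":0.05,"spin":0},{"tx":0,"ty":0,"tz":0,"spin":0}]'
```

```text
time: 10.4
position: [594.2, 60.3, 242.2]
eef_rot: [-2.407, -2.019, 0.0]
force: [0.1, -0.2, -4.5]
finger_gap: 0.149
```

```bash
python3 -m jog '[{"tx":0,"ty":0,"tz":0.05,"spin":0},{"tx":0,"ty":0,"tz":0.05,"spin":0},{"tx":0,"ty":0,"tz":0.05,"spin":0},{"tx":0,"ty":0,"tz":0,"spin":0},{"tx":0,"ty":0,"tz":0,"spin":0}]'; python3 -m jog '[{"tx":0,"ty":0,"tz":0.04,"spin":0},{"tx":0,"ty":0,"tz":0.04,"spin":0},{"tx":0,"ty":0,"tz":0.04,"spin":0},{"tx":0,"ty":0,"tz":0,"spin":0},{"tx":0,"ty":0,"tz":0,"spin":0}]'
```

```text
time: 10.9
position: [594.2, 60.3, 240.8]
eef_rot: [-2.407, -2.019, 0.0]
force: [0.1, -0.2, -4.6]
finger_gap: 0.153
time: 11.4
position: [594.2, 60.3, 239.6]
eef_rot: [-2.407, -2.019, 0.0]
force: [-0.5, 0.2, -4.5]
finger_gap: 0.151
```

```bash
python3 -m jog '[{"tx":0,"ty":0,"tz":0.04,"spin":0},{"tx":0,"ty":0,"tz":0.04,"spin":0},{"tx":0,"ty":0,"tz":0.02,"spin":0},{"tx":0,"ty":0,"tz":0,"spin":0},{"tx":0,"ty":0,"tz":0,"spin":0}]'
```

```text
time: 11.9
position: [594.5, 60.3, 239.1]
eef_rot: [2.407, 2.019, 0.001]
force: [-1.0, 0.4, 2.9]
finger_gap: 0.154
```

```bash
python3 -m jog '[{"tx":0,"ty":0,"tz":0.03,"spin":0},{"tx":0,"ty":0,"tz":0.03,"spin":0},{"tx":0,"ty":0,"tz":0,"spin":0},{"tx":0,"ty":0,"tz":0,"spin":0},{"tx":0,"ty":0,"tz":0,"spin":0}]'
```

```text
time: 12.4
position: [594.8, 60.3, 239.1]
eef_rot: [2.406, 2.018, 0.002]
force: [-1.9, -0.6, 8.1]
finger_gap: 0.152
```

```bash
python3 -m jog '[{"tx":0,"ty":0,"tz":-0.04,"spin":0},{"tx":0,"ty":0,"tz":0,"spin":0},{"tx":0,"ty":0,"tz":0,"spin":0},{"tx":0,"ty":0,"tz":0,"spin":0},{"tx":0,"ty":0,"tz":0,"spin":0}]' -0.2
python3 -m jog '[{"tx":0,"ty":0,"tz":-0.5,"spin":0},{"tx":0,"ty":0,"tz":-1,"spin":0},{"tx":0,"ty":0,"tz":-2,"spin":0},{"tx":0,"ty":0,"tz":-3,"spin":0},{"tx":0,"ty":0,"tz":-2.5,"spin":0}]'
python3 -m jog '[{"tx":0,"ty":-2,"tz":-1,"spin":0},{"tx":0,"ty":-3,"tz":0,"spin":0},{"tx":0,"ty":-4,"tz":0,"spin":0},{"tx":0,"ty":-3,"tz":0,"spin":0},{"tx":0,"ty":-2,"tz":0,"spin":0}]' 1
python3 -m jog '[{"tx":0,"ty":0,"tz":0,"spin":0},{"tx":0,"ty":0,"tz":0,"spin":0},{"tx":0,"ty":0,"tz":0,"spin":0},{"tx":0,"ty":0,"tz":0,"spin":0},{"tx":0,"ty":0,"tz":0,"spin":0}]'
python3 - <<'E'
from h import *
for n in ('wrist','top','side'):
    im,d,W=cloud(n); np.savez('pics/4'+n,im=im,W=W)
    if n=='wrist': w=im
    if n=='side': s=im
    m=(np.hypot(W[...,0]-594,W[...,1]-60)<60)&(W[...,2]>228)&(W[...,2]<255);p=W[m]
    if len(p)>10: print(n,len(p),np.percentile(p[:,2],[50,90]),cv2.minAreaRect(p[:,:2].astype(np.float32)))
u,v=map(int,proj('side',(590,62,80)))
cv2.imwrite('pics/4.png',np.hstack([w,cv2.resize(s[v-60:v+40,u-50:u+50],(384,384),interpolation=cv2.INTER_CUBIC)]) )
cv2.imwrite('pics/4.png',cv2.resize(cv2.imread('pics/4.png'),(800,343)))
plan(480,80,320,80,n=5)
E
```

```text
time: 12.9
position: [594.2, 60.3, 238.2]
eef_rot: [-2.407, -2.019, 0.0]
force: [-0.5, -0.4, -0.4]
finger_gap: 0.402
time: 13.4
position: [594.4, 60.3, 330.7]
eef_rot: [2.407, 2.018, 0.002]
force: [1.3, 1.0, 0.8]
finger_gap: 0.398
time: 13.9
position: [454.5, 84.9, 339.3]
eef_rot: [2.407, 2.019, 0.001]
force: [-0.1, -0.2, -0.2]
finger_gap: 0.999
time: 14.4
position: [457.0, 84.5, 338.2]
eef_rot: [-2.407, -2.018, 0.0]
force: [-0.2, -0.2, -0.2]
finger_gap: 0.999
wrist 2361 [240.53619253 241.76713127] ((593.0810546875, 59.25939178466797), (83.30843353271484, 14.584153175354004), 79.72508239746094)
top 88 [240.55479886 243.57800113] ((593.5481567382812, 60.9765510559082), (83.19400024414062, 14.446232795715332), 80.55439758300781)
side 154 [239.58397489 242.54192084] ((593.0845947265625, 62.18829345703125), (84.38131713867188, 15.897226333618164), 80.80729675292969)
now [456.6  84.6 338.2] yaw 79.96 tilt [-5.e-04 -1.e-04 -1.e+00] F [0.6 0.2 0.1] t 14.55
{"tx":-0.01,"ty":0.48,"tz":0.36,"spin":-0.000},{"tx":-0.01,"ty":0.48,"tz":0.36,"spin":-0.000},{"tx":-0.01,"ty":0.48,"tz":0.36,"spin":-0.000},{"tx":-0.01,"ty":0.48,"tz":0.36,"spin":-0.000},{"tx":-0.01,"ty":0.48,"tz":0.36,"spin":-0.000}
```

View pics/4.png

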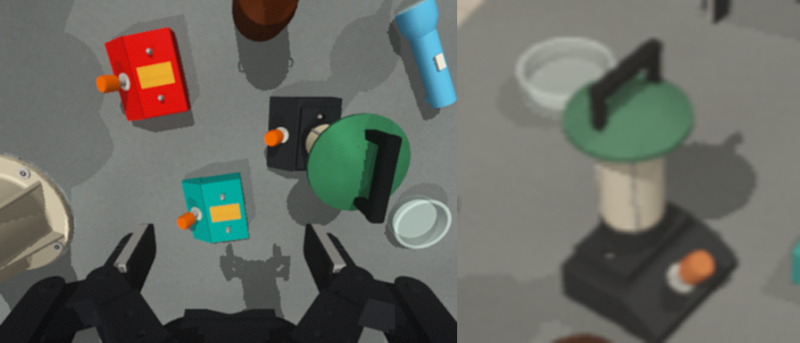

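```bash
python3 - <<'E'
from h import *
o=arm.get_obs();M=R.from_rotvec(o['eef_rot'])
for n in ('side','top'):
    W=np.load(f'pics/4{n}.npz')['W']; p=W[np.isfinite(W[...,0])]; t=M.inv().apply(p-o['position'])
    t=t[(np.hypot(t[:,0],t[:,1])<150)&(t[:,2]<30)&(t[:,2]>-330)]
    for z in range(20,-330,-15):
        q=t[(t[:,2]<z)&(t[:,2]>=z-15)]
        if len(q)>3: print(n,z,len(q),'x',np.round(np.percentile(q[:,0],[2,98])),'y',np.round(np.percentile(q[:,1],[2,98])))
c=arm.camera_info('side');print(M.inv().apply(np.array(c['origin'])-o['position']))
s=np.load('pics/4side.npz')['im'];u,v=map(int,proj('side',o['position']));print(u,v)
cv2.imwrite('pics/5.png',cv2.resize(s[max(v-150,0):v+40,max(u-100,0):u+110],(660,600)))
E
```

```text
side 20 14 x [-0. 13.] y [-51.  48.]
side 5 72 x [-10.  13.] y [-57.  54.]
side -10 88 x [-9. 13.] y [-58.  54.]
side -25 83 x [-9. 15.] y [-72.  67.]
side -40 235 x [-10.  19.] y [-75.  69.]
side -55 242 x [-13.  20.] y [-73.  67.]
side -70 278 x [-8. 21.] y [-71.  66.]
side -85 252 x [-9. 16.] y [-69.  63.]
side -100 112 x [-8. 40.] y [-38.  23.]
side -115 176 x [-7. 39.] y [-38.  24.]
side -130 194 x [-9. 40.] y [-39.  24.]
side -145 237 x [-12.  39.] y [-38.  26.]
side -160 152 x [-11.  42.] y [-42.  24.]
side -175 223 x [-9. 42.] y [-41.  25.]
side -190 220 x [-11.  41.] y [-40.  21.]
side -205 211 x [-9. 44.] y [-40.  17.]
side -220 236 x [-9. 49.] y [-40.  13.]
side -235 248 x [-9. 43.] y [-40.  22.]
side -250 218 x [-6. 41.] y [-39.  19.]
side -265 52 x [17. 65.] y [-41.  -5.]
side -280 275 x [35. 70.] y [-80.   9.]
side -295 510 x [22. 73.] y [-118.   16.]
side -310 698 x [12. 74.] y [-144.   19.]
side -325 255 x [13. 74.] y [-145.   19.]
top -25 9 x [-12.   0.] y [-56. -44.]
top -40 40 x [-15.  13.] y [-74. -30.]
top -55 39 x [-15.  18.] y [-73. -29.]
top -70 22 x [-12.  12.] y [-71. -32.]
top -85 101 x [-11.  13.] y [-68. -37.]
top -100 9 x [-26.   4.] y [-38. -26.]
top -115 14 x [-30.  -2.] y [-37. -21.]
top -130 9 x [-32. -16.] y [-33. -18.]
top -160 13 x [-33.  12.] y [-40. -21.]
top -175 38 x [-34.  16.] y [-41. -19.]
top -190 21 x [-33.   4.] y [-39. -19.]
top -205 19 x [-31.   7.] y [-39. -22.]
top -220 15 x [-30.   0.] y [-38. -23.]
top -235 12 x [-27.  -4.] y [-38. -27.]
top -265 21 x [-26.  -2.] y [-41. -31.]
top -280 8 x [-75.  26.] y [-64. -20.]
top -295 48 x [-84.  28.] y [-104.   24.]
top -310 127 x [-98.  28.] y [-140.   28.]
top -325 76 x [-88.  29.] y [-145.   31.]
[ 734.08978831 -476.27464564 -653.66379868]
272 175
```

View pics/5.png

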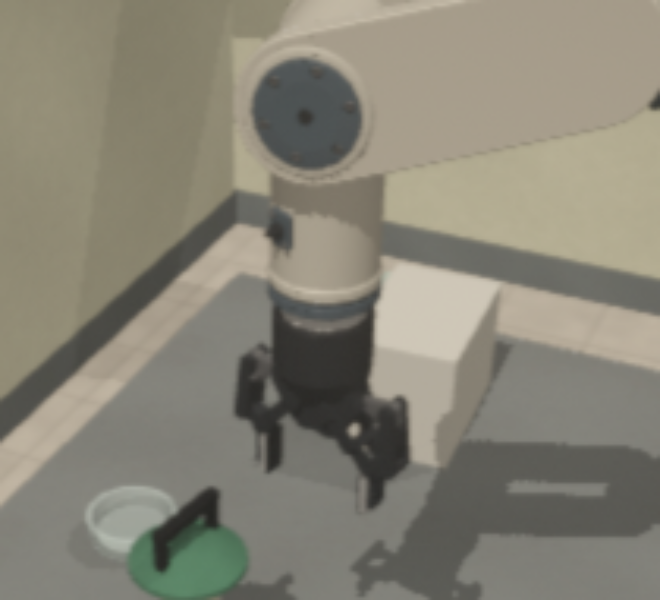

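The lantern is seated: three cameras put the handle top at z≈241, against 242 expected. With the tool vertical, the gripper body and knuckles would foul the hat and cylinder, so I need the 35° lean. The rows have no tilt, so I'll see whether working at the reach limit produces one, high up in free space.

```bash
cat >> h.py <<'E'
def st():
    o=arm.get_obs(); M=R.from_rotvec(o['eef_rot']).as_matrix(); z=M[:,2]
    print('t',round(o['time'],2),'pos',np.round(o['position'],1),'q',np.round(o['qpos'],2),'lean deg',round(np.degrees(np.arccos(-z[2])),1),'az',round(np.degrees(np.arctan2(z[1],z[0])),1),'F',np.round(o['force'],1))
    return o,M
def go(p,n):
    o,M=st(); d=M.T@(np.array(p)-o['position'])/10; print('tool shift cm',np.round(d,2),'per row',np.round(d/n,2))
E
python3 -m jog '[{"tx":0,"ty":0,"tz":-2,"spin":-0.143},{"tx":0,"ty":0,"tz":-3,"spin":-0.143},{"tx":0,"ty":0,"tz":-3,"spin":-0.143},{"tx":0,"ty":0,"tz":-3,"spin":-0.143},{"tx":0,"ty":0,"tz":-3,"spin":-0.143}]'
python3 -m jog '[{"tx":0,"ty":0,"tz":-3,"spin":-0.143},{"tx":0,"ty":0,"tz":-3,"spin":-0.143},{"tx":0,"ty":0,"tz":-2,"spin":-0.143},{"tx":0,"ty":0,"tz":0,"spin":-0.143},{"tx":0,"ty":0,"tz":0,"spin":-0.143}]'
python3 - <<'E'
from h import *
go((600,-106,560),5)
W=np.load('pics/top.npz')['W']; print('blue chest',W[20:75:18,150:260:40].round())
E
```

```text
time: 15.05
position: [456.3, 84.6, 479.6]
eef_rot: [-1.54, -2.738, 0.0]
force: [0.5, -0.3, -0.9]
finger_gap: 0.997
time: 15.55
position: [456.7, 84.7, 559.1]
eef_rot: [0.485, 3.103, 0.001]
force: [0.1, 0.0, -0.4]
finger_gap: 0.998
t 15.55 pos [456.7  84.7 559.1] q [ 0.18 -0.06  1.47  0.    1.72 -1.08] lean deg 0.1 az 10.6 F [ 0.1  0.  -0.4]
tool shift cm [-19.47 -13.79  -0.08] per row [-3.89 -2.76 -0.02]
blue chest [[[1521.  451. -453.]
  [1507.  258. -437.]
  [1508.   69. -446.]]

 [[1428.  449. -453.]
  [1421.  259. -447.]
  [1418.   70. -450.]]

 [[1335.  447. -451.]
  [1330.  259. -449.]
  [1331.   71. -458.]]

 [[1319.  485. -609.]
  [1321.  285. -623.]
  [1319.   82. -626.]]]
```

```bash
python3 -m jog '[{"tx":-3.9,"ty":-2.8,"tz":0,"spin":0},{"tx":-3.9,"ty":-2.8,"tz":0,"spin":0},{"tx":-3.9,"ty":-2.8,"tz":0,"spin":0},{"tx":-3.9,"ty":-2.8,"tz":0,"spin":0},{"tx":-3.9,"ty":-2.8,"tz":0,"spin":0}]'
python3 -m jog '[{"tx":-4,"ty":0,"tz":0,"spin":0},{"tx":-4,"ty":0,"tz":0,"spin":0},{"tx":-4,"ty":0,"tz":0,"spin":0},{"tx":-4,"ty":0,"tz":0,"spin":0},{"tx":-4,"ty":0,"tz":0,"spin":0}]'
python3 -c "
from h import *
st()"
```

```text
time: 16.05
position: [599.3, -110.8, 558.2]
eef_rot: [0.494, 3.102, 0.0]
force: [0.4, 1.2, 0.9]
finger_gap: 0.999
time: 16.55
position: [789.7, -171.7, 557.9]
eef_rot: [-0.494, -3.102, -0.0]
force: [0.5, 0.4, 1.4]
finger_gap: 1.003
t 16.55 pos [ 789.7 -171.7  557.9] q [-0.22  0.61  0.6   0.    1.93 -1.47] lean deg 0.0 az 152.6 F [0.5 0.4 1.4]
```

```bash
python3 -m jog '[{"tx":-4,"ty":0,"tz":0,"spin":0},{"tx":-3,"ty":0,"tz":0,"spin":0},{"tx":-3,"ty":0,"tz":0,"spin":0},{"tx":-3,"ty":0,"tz":0,"spin":0},{"tx":-3,"ty":0,"tz":0,"spin":0}]'
python3 -c "
from h import *
st()"
```

```text
time: 17.05
position: [894.1, -209.8, 528.1]
eef_rot: [0.488, 3.062, -0.004]
force: [0.4, 0.2, 1.3]
finger_gap: 1.004
t 17.05 pos [ 894.1 -209.8  528.1] q [-0.23  0.94  0.06  0.    2.1  -1.49] lean deg 2.3 az -13.1 F [0.4 0.2 1.3]
```

```bash
python3 -m jog '[{"tx":-2,"ty":1.5,"tz":0,"spin":-0.14},{"tx":-2,"ty":1.5,"tz":0,"spin":0},{"tx":-2,"ty":1.5,"tz":0,"spin":0},{"tx":-2,"ty":0.5,"tz":0,"spin":0},{"tx":-2,"ty":0,"tz":0,"spin":0}]'
python3 -c "
from h import *
st()"
```

```text
time: 17.55
position: [940.1, -167.0, 502.0]
eef_rot: [0.266, 3.027, -0.018]
force: [-0.2, -0.1, -0.7]
finger_gap: 1.004
t 17.55 pos [ 940.1 -167.   502. ] q [-0.18  0.97  0.06 -0.    2.01 -1.57] lean deg 5.9 az -11.7 F [-0.2 -0.1 -0.7]
```

```bash
python3 -m jog '[{"tx":-5,"ty":0,"tz":0,"spin":0},{"tx":-5,"ty":0,"tz":0,"spin":0},{"tx":-5,"ty":0,"tz":0,"spin":0},{"tx":-5,"ty":0,"tz":0,"spin":0},{"tx":-5,"ty":0,"tz":0,"spin":0}]'
python3 -c "
from h import *
st()"
```

```text
time: 18.05
position: [1019.1, -183.5, 455.0]
eef_rot: [0.255, 2.867, -0.039]
force: [-0.2, -0.4, -0.4]
finger_gap: 0.997
t 18.05 pos [1019.1 -183.5  455. ] q [-0.18  1.03  0.06 -0.    1.79 -1.57] lean deg 15.1 az -10.9 F [-0.2 -0.4 -0.4]
```

```bash
python3 -m jog '[{"tx":-5,"ty":0,"tz":0,"spin":0},{"tx":-5,"ty":0,"tz":0,"spin":0},{"tx":-5,"ty":0,"tz":0,"spin":0},{"tx":-5,"ty":0,"tz":0,"spin":0},{"tx":-5,"ty":0,"tz":0,"spin":0}]'
python3 -c "
from h import *
st()"
```

```text
time: 18.55
position: [1079.9, -194.0, 453.6]
eef_rot: [0.239, 2.696, -0.058]
force: [-0.9, 0.1, 0.1]
finger_gap: 0.998
t 18.55 pos [1079.9 -194.   453.6] q [-0.18  1.05  0.06 -0.    1.6  -1.57] lean deg 25.0 az -10.6 F [-0.9  0.1  0.1]
```

```bash
python3 -m jog '[{"tx":-5,"ty":0,"tz":0,"spin":0},{"tx":-5,"ty":0,"tz":0,"spin":0},{"tx":-5,"ty":0,"tz":0,"spin":0},{"tx":-5,"ty":0,"tz":0,"spin":0},{"tx":-5,"ty":0,"tz":0,"spin":0}]'
python3 -c "
from h import *
st()"
```

```text
time: 19.05
position: [1122.5, -201.2, 491.5]
eef_rot: [0.223, 2.524, -0.075]
force: [-0.1, -0.1, -0.1]
finger_gap: 1.001
t 19.05 pos [1122.5 -201.2  491.5] q [-0.18  1.04  0.06 -0.    1.43 -1.57] lean deg 34.9 az -10.5 F [-0.1 -0.1 -0.1]
```

```bash
python3 -c "
from h import *
go((420,91,460),20); o,M=st(); print(M.T[1])"
```

```text
t 19.05 pos [1122.5 -201.2  491.5] q [-0.18  1.04  0.06 -0.    1.43 -1.57] lean deg 34.9 az -10.5 F [-0.1 -0.1 -0.1]
tool shift cm [ 62.69  16.36 -40.02] per row [ 3.13  0.82 -2.  ]
t 19.05 pos [1122.5 -201.2  491.5] q [-0.18  1.04  0.06 -0.    1.43 -1.57] lean deg 34.9 az -10.5 F [-0.1 -0.1 -0.1]
[ 0.17664356  0.98426815 -0.00364222]
```

```bash
python3 -m jog '[{"tx":3.1,"ty":0.8,"tz":-2,"spin":0},{"tx":3.1,"ty":0.8,"tz":-2,"spin":0},{"tx":3.1,"ty":0.8,"tz":-2,"spin":0},{"tx":3.1,"ty":0.8,"tz":-2,"spin":0},{"tx":3.1,"ty":0.8,"tz":-2,"spin":0}]'
python3 -c "
from h import *
go((420,91,460),15)"
```

```text
time: 19.55
position: [975.2, -139.2, 489.6]
eef_rot: [0.223, 2.523, -0.075]
force: [1.0, 0.0, 1.5]
finger_gap: 1.003
t 19.55 pos [ 975.2 -139.2  489.6] q [-0.13  0.57  0.93 -0.03  1.04 -1.52] lean deg 35.0 az -10.5 F [1.  0.  1.5]
tool shift cm [ 49.79  12.87 -31.26] per row [ 3.32  0.86 -2.08]
```

```bash
python3 -m jog '[{"tx":3.3,"ty":0.9,"tz":-2.1,"spin":0},{"tx":3.3,"ty":0.9,"tz":-2.1,"spin":0},{"tx":3.3,"ty":0.9,"tz":-2.1,"spin":0},{"tx":3.3,"ty":0.9,"tz":-2.1,"spin":0},{"tx":3.3,"ty":0.9,"tz":-2.1,"spin":0}]'
python3 -m jog '[{"tx":3.3,"ty":0.9,"tz":-2.1,"spin":0},{"tx":3.3,"ty":0.9,"tz":-2.1,"spin":0},{"tx":3.3,"ty":0.9,"tz":-2.1,"spin":0},{"tx":3.3,"ty":0.9,"tz":-2.1,"spin":0},{"tx":3.3,"ty":0.9,"tz":-2.1,"spin":0}]'
python3 -m jog '[{"tx":3.3,"ty":0.9,"tz":-2,"spin":0},{"tx":3.3,"ty":0.9,"tz":-2,"spin":0},{"tx":3.3,"ty":0.8,"tz":-2,"spin":0},{"tx":3.3,"ty":0.8,"tz":-2,"spin":0},{"tx":3.3,"ty":0.8,"tz":-2,"spin":0}]'
python3 -c "
from h import *
go((411,93,215),10)"
```

```text
time: 20.05
position: [791.1, -60.5, 481.4]
eef_rot: [0.223, 2.523, -0.075]
force: [0.8, -0.7, 0.3]
finger_gap: 0.999
time: 20.55
position: [606.8, 18.2, 473.3]
eef_rot: [0.223, 2.523, -0.074]
force: [-0.1, 0.8, 0.5]
finger_gap: 0.998
time: 21.05
position: [424.6, 93.1, 461.1]
eef_rot: [0.225, 2.523, -0.072]
force: [0.1, 0.7, 0.8]
finger_gap: 0.997
t 21.05 pos [424.6  93.1 461.1] q [ 0.47 -0.39  2.03 -0.42  1.03 -0.79] lean deg 35.0 az -10.3 F [0.1 0.7 0.8]
tool shift cm [15.2  -0.24 19.41] per row [ 1.52 -0.02  1.94]
```

```bash
python3 -m jog '[{"tx":1.5,"ty":0,"tz":1.9,"spin":0},{"tx":1.5,"ty":0,"tz":1.9,"spin":0},{"tx":1.5,"ty":0,"tz":1.9,"spin":0},{"tx":1.5,"ty":0,"tz":1.9,"spin":0},{"tx":1.5,"ty":0,"tz":1.9,"spin":0}]'
python3 -m jog '[{"tx":1.5,"ty":0,"tz":2.0,"spin":0},{"tx":1.5,"ty":0,"tz":2.0,"spin":0},{"tx":1.5,"ty":0,"tz":2.0,"spin":0},{"tx":1.5,"ty":0,"tz":2.0,"spin":0},{"tx":1.5,"ty":0,"tz":2.0,"spin":0}]'
python3 -m jog '[{"tx":0,"ty":0,"tz":0,"spin":0},{"tx":0,"ty":0,"tz":0,"spin":0},{"tx":0,"ty":0,"tz":0,"spin":0},{"tx":0,"ty":0,"tz":0,"spin":0},{"tx":0,"ty":0,"tz":0,"spin":0}]'
python3 - <<'E'
from h import *
o,M=st()
im,d,W=cloud('wrist'); cv2.imwrite('pics/6.png',im)
i=im.astype(int); m=(i[...,2]-i[...,0]>90)&(np.hypot(W[...,0]-524,W[...,1]-73)<35)&(W[...,2]>25)
p=(W[m]-o['position'])@M; v,u=np.where(m)
print(len(p),'px',u.mean(),v.mean(),'tool frame lo/hi',np.percentile(p,[1,50,99],axis=0).round(1),'world',W[m].mean(0).round(1))
top=p[p[:,2]<np.percentile(p[:,2],5)+4]; print('top face',len(top),top.mean(0),(top.min(0)+top.max(0))/2, top.max(0)-top.min(0))
for r in arm.find_in('wrist','knob_grip')[:2]: print(r, (np.array(r['point'])-o['position'])@M)
print('pred knob in tool',(np.array([523.8,73.1,50.9])-o['position'])@M)
E
```

```text
time: 21.55
position: [418.7, 94.4, 339.6]
eef_rot: [0.223, 2.523, -0.071]
force: [0.7, -0.0, -0.0]
finger_gap: 0.993
time: 22.05
position: [414.5, 95.1, 214.4]
eef_rot: [0.223, 2.524, -0.07]
force: [0.8, 0.3, 0.2]
finger_gap: 0.998
time: 22.55
position: [414.1, 94.5, 215.0]
eef_rot: [0.223, 2.525, -0.073]
force: [0.2, -0.3, 0.7]
finger_gap: 0.999
t 22.55 pos [414.1  94.5 215. ] q [ 0.49 -0.09  2.42 -0.89  0.48 -0.17] lean deg 34.9 az -10.3 F [ 0.2 -0.3  0.7]
423 px 255.65721040189126 169.7659574468085 tool frame lo/hi [[ -9.9 -13.1 187.1]
 [  3.6  -1.1 189.1]
 [ 13.3  10.7 228.3]] world [518.6  74.   56.3]
top face 346 [  2.20858838  -1.97164624 188.99530406] [  1.90317156  -1.67009306 189.12437101] [22.53928478 22.98434768  4.86567817]
{'point': [517.6, 74.9, 57.7], 'score': 0.87} [  3.45718933  -0.76484089 189.30247866]
{'point': [353.2, -45.3, 56.6], 'score': 0.69} [ 119.74040218 -147.97882501  110.03793875]
pred knob in tool [  2.07850522  -1.43140811 198.5531499 ]
```

View pics/6.png

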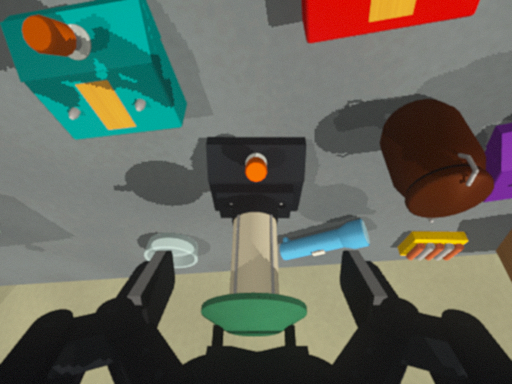

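```bash
python3 -m jog '[{"tx":0.1,"ty":-0.1,"tz":2,"spin":0},{"tx":0.1,"ty":-0.07,"tz":3,"spin":0},{"tx":0,"ty":0,"tz":3,"spin":0},{"tx":0,"ty":0,"tz":3,"spin":0},{"tx":0,"ty":0,"tz":2,"spin":0}]'
python3 -c "
from h import *
go((523.2,75.0,50.9),1)"
```

```text
time: 23.15
position: [488.3, 83.8, 132.5]
eef_rot: [0.23, 2.569, -0.083]
force: [0.7, 0.4, -0.1]
finger_gap: 1.003
t 23.15 pos [488.3  83.8 132.5] q [ 0.35  0.21  2.35 -1.29  0.29  0.17] lean deg 32.4 az -11.5 F [ 0.7  0.4 -0.1]
tool shift cm [ 1.33 -0.14  8.82] per row [ 1.33 -0.14  8.82]
```

```bash
cat >> h.py <<'E'
a=np.array([-.5736*.984,.5736*.177,.8192]); G=np.array([524.2,72.9,50.6])
def kn(s,n=5):
    "shift so that grasp point is s mm out along the knob axis from the grip point"
    o,M=st(); d=M.T@(G+a*s-3*M[:,2]-o['position'])/10; print('shift cm',d.round(2),'per row',(d/n).round(2))
E
python3 -c "
from h import *
kn(50)"
```

```text
t 23.15 pos [488.3  83.8 132.5] q [ 0.35  0.21  2.35 -1.29  0.29  0.17] lean deg 32.4 az -11.5 F [ 0.7  0.4 -0.1]
shift cm [ 1.46 -0.39  3.62] per row [ 0.29 -0.08  0.72]
```

```bash
python3 -m jog '[{"tx":0.3,"ty":-0.08,"tz":0.7,"spin":0},{"tx":0.3,"ty":-0.08,"tz":0.7,"spin":0},{"tx":0.3,"ty":-0.08,"tz":0.7,"spin":0},{"tx":0.3,"ty":-0.08,"tz":0.7,"spin":0},{"tx":0.3,"ty":-0.08,"tz":0.7,"spin":0}]'
python3 -c "
from h import *
kn(50);kn(0)"
```

```text
time: 23.65
position: [495.7, 82.0, 114.9]
eef_rot: [0.234, 2.597, -0.088]
force: [0.6, 0.9, 0.1]
finger_gap: 1.0
t 23.65 pos [495.7  82.  114.9] q [ 0.33  0.26  2.33 -1.3   0.28  0.16] lean deg 30.8 az -12.2 F [0.6 0.9 0.1]
shift cm [ 1.11 -0.35  1.76] per row [ 0.22 -0.07  0.35]
t 23.65 pos [495.7  82.  114.9] q [ 0.33  0.26  2.33 -1.3   0.28  0.16] lean deg 30.8 az -12.2 F [0.6 0.9 0.1]
shift cm [ 0.74 -0.27  6.74] per row [ 0.15 -0.05  1.35]
```

```bash
python3 -m jog '[{"tx":0.3,"ty":-0.1,"tz":0.5,"spin":0},{"tx":0.3,"ty":-0.1,"tz":0.5,"spin":0},{"tx":0.3,"ty":-0.1,"tz":0.5,"spin":0},{"tx":0.3,"ty":-0.1,"tz":0.5,"spin":0},{"tx":0.3,"ty":-0.1,"tz":0.5,"spin":0}]'
python3 -c "
from h import *
kn(40);kn(0)"
```

```text
time: 24.15
position: [498.1, 79.2, 100.3]
eef_rot: [0.239, 2.621, -0.092]
force: [-0.4, -0.1, 0.6]
finger_gap: 1.003
t 24.15 pos [498.1  79.2 100.3] q [ 0.32  0.3   2.32 -1.3   0.27  0.15] lean deg 29.4 az -12.9 F [-0.4 -0.1  0.6]
shift cm [ 0.5  -0.12  1.37] per row [ 0.1  -0.02  0.27]
t 24.15 pos [498.1  79.2 100.3] q [ 0.32  0.3   2.32 -1.3   0.27  0.15] lean deg 29.4 az -12.9 F [-0.4 -0.1  0.6]
shift cm [ 0.1  -0.03  5.35] per row [ 0.02 -0.01  1.07]
```

```bash
python3 -m jog '[{"tx":0.15,"ty":-0.02,"tz":0.7,"spin":0},{"tx":0.15,"ty":-0.02,"tz":0.7,"spin":0},{"tx":0.15,"ty":-0.02,"tz":0.7,"spin":0},{"tx":0.15,"ty":-0.02,"tz":0.7,"spin":0},{"tx":0.15,"ty":-0.02,"tz":0.7,"spin":0}]'
python3 -c "
from h import *
kn(20);kn(0)"
```

```text
time: 24.65
position: [512.7, 78.5, 80.8]
eef_rot: [0.243, 2.646, -0.097]
force: [0.1, 0.2, -0.2]
finger_gap: 0.995
t 24.65 pos [512.7  78.5  80.8] q [ 0.3   0.36  2.29 -1.3   0.25  0.14] lean deg 28.0 az -13.7 F [ 0.1  0.2 -0.2]
shift cm [ 0.57 -0.31  0.97] per row [ 0.11 -0.06  0.19]
t 24.65 pos [512.7  78.5  80.8] q [ 0.3   0.36  2.29 -1.3   0.25  0.14] lean deg 28.0 az -13.7 F [ 0.1  0.2 -0.2]
shift cm [ 0.33 -0.25  2.95] per row [ 0.07 -0.05  0.59]
```

```bash
python3 -m jog '[{"tx":0.2,"ty":-0.08,"tz":0.55,"spin":0},{"tx":0.2,"ty":-0.08,"tz":0.55,"spin":0},{"tx":0.2,"ty":-0.08,"tz":0.55,"spin":0},{"tx":0.2,"ty":-0.08,"tz":0.5,"spin":0},{"tx":0.2,"ty":-0.08,"tz":0.5,"spin":0}]'
python3 -c "
from h import *
kn(0)"
```

```text
time: 25.15
position: [519.4, 75.6, 65.2]
eef_rot: [0.247, 2.667, -0.101]
force: [-0.3, -0.1, -0.9]
finger_gap: 1.004
t 25.15 pos [519.4  75.6  65.2] q [ 0.28  0.4   2.27 -1.3   0.24  0.14] lean deg 26.8 az -14.4 F [-0.3 -0.1 -0.9]
shift cm [ 0.19 -0.13  1.25] per row [ 0.04 -0.03  0.25]
```

```bash
python3 -m jog '[{"tx":0.15,"ty":-0.07,"tz":0.4,"spin":0},{"tx":0.15,"ty":-0.07,"tz":0.4,"spin":0},{"tx":0.15,"ty":-0.07,"tz":0.4,"spin":0},{"tx":0.15,"ty":-0.07,"tz":0.4,"spin":0},{"tx":0,"ty":0,"tz":0,"spin":0}]'
python3 - <<'E'
from h import *
kn(0)
im,d,W=cloud('wrist'); cv2.imwrite('pics/7.png',np.hstack([im[150:384,100:412]]))
E
```

```text
time: 25.65
position: [523.3, 73.4, 55.4]
eef_rot: [0.25, 2.68, -0.103]
force: [0.4, 0.4, -0.7]
finger_gap: 1.004
t 25.65 pos [523.3  73.4  55.4] q [ 0.27  0.42  2.25 -1.3   0.23  0.13] lean deg 26.1 az -14.9 F [ 0.4  0.4 -0.7]
shift cm [ 0.13 -0.02  0.18] per row [ 0.03 -0.    0.04]
```

View pics/7.png

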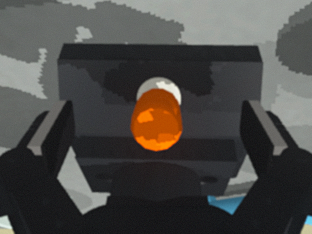

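```bash
python3 -m jog '[{"tx":0,"ty":0,"tz":0,"spin":0},{"tx":0,"ty":0,"tz":0,"spin":0},{"tx":0,"ty":0,"tz":0,"spin":0},{"tx":0,"ty":0,"tz":0,"spin":0},{"tx":0,"ty":0,"tz":0,"spin":0}]' -1 70
python3 -m jog '[{"tx":0,"ty":0,"tz":0,"spin":0},{"tx":0,"ty":0,"tz":0,"spin":0},{"tx":0,"ty":0,"tz":0,"spin":0},{"tx":0,"ty":0,"tz":0,"spin":0},{"tx":0,"ty":0,"tz":0,"spin":0}]'
python3 -c "
from h import *
o,M=st(); print('pull 10mm in tool cm',(M.T@a).round(3))"
```

```text
time: 26.2
position: [523.1, 73.5, 56.0]
eef_rot: [0.249, 2.679, -0.103]
force: [-4.5, -1.0, 9.4]
finger_gap: 0.265
time: 26.7
position: [523.1, 73.4, 56.0]
eef_rot: [0.25, 2.679, -0.103]
force: [-4.8, -0.6, 7.4]
finger_gap: 0.264
t 26.7 pos [523.1  73.4  56. ] q [ 0.27  0.42  2.25 -1.3   0.23  0.13] lean deg 26.1 az -14.8 F [-4.8 -0.6  7.4]
pull 10mm in tool cm [ 0.156 -0.035 -0.987]
```

```bash
python3 -m jog '[{"tx":0.05,"ty":-0.01,"tz":-0.3,"spin":0},{"tx":0.05,"ty":-0.01,"tz":-0.3,"spin":0},{"tx":0.05,"ty":-0.01,"tz":-0.3,"spin":0},{"tx":0.04,"ty":-0.01,"tz":-0.3,"spin":0},{"tx":0.03,"ty":0,"tz":-0.15,"spin":0}]'
python3 - <<'E'
from h import *
o,M=st(); D=o['position']-np.array([523.1,73.4,56]); print('moved along a',D@a,'off',np.linalg.norm(D-a*(D@a)))
E
```

```text
time: 27.2
position: [515.4, 74.8, 67.1]
eef_rot: [0.25, 2.679, -0.103]
force: [5.2, -2.9, -5.0]
finger_gap: 0.267
t 27.2 pos [515.4  74.8  67.1] q [ 0.28  0.39  2.27 -1.21  0.24  0.05] lean deg 26.1 az -14.9 F [ 5.2 -2.9 -5. ]
moved along a 13.600579122047595 off 0.07110450252771246
```

```bash
python3 -m jog '[{"tx":0,"ty":0,"tz":0,"spin":0},{"tx":0,"ty":0,"tz":0,"spin":0},{"tx":0,"ty":0,"tz":0,"spin":0},{"tx":0,"ty":0,"tz":0,"spin":0},{"tx":0,"ty":0,"tz":0,"spin":0}]'
python3 - <<'E'
from h import *
st()
s,d,W=cloud('side');im,d,W2=cloud('wrist')
u,v=map(int,proj('side',(540,70,90)))
m=(np.hypot(W[...,0]-593,W[...,1]-60)<60)&(W[...,2]>228)&(W[...,2]<255)
cv2.imwrite('pics/8.png',np.hstack([cv2.resize(im[150:350,150:350],(400,400)),cv2.resize(s[v-60:v+40,u-50:u+50],(400,400),interpolation=cv2.INTER_CUBIC)]))
E
```

```text
time: 27.7
position: [515.6, 74.8, 67.0]
eef_rot: [0.25, 2.679, -0.103]
force: [4.3, -4.0, -5.6]
finger_gap: 0.262
t 27.7 pos [515.6  74.8  67. ] q [ 0.28  0.39  2.27 -1.21  0.24  0.05] lean deg 26.1 az -14.9 F [ 4.3 -4.  -5.6]
```

View pics/8.png

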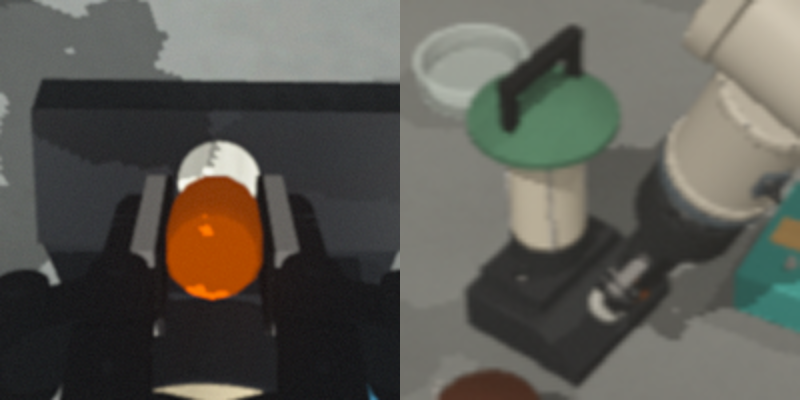

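The knob is held well out and the lantern is still seated. I'll ease the knob back, release it and retreat.

```bash
python3 -m jog '[{"tx":0,"ty":0,"tz":0,"spin":0},{"tx":-0.04,"ty":0.01,"tz":0.25,"spin":0},{"tx":-0.04,"ty":0.01,"tz":0.25,"spin":0},{"tx":-0.04,"ty":0.01,"tz":0.25,"spin":0},{"tx":-0.04,"ty":0.01,"tz":0.25,"spin":0}]'
python3 -m jog '[{"tx":0,"ty":0,"tz":0,"spin":0},{"tx":0,"ty":0,"tz":0,"spin":0},{"tx":0,"ty":0,"tz":0,"spin":0},{"tx":0,"ty":0,"tz":0,"spin":0},{"tx":0,"ty":0,"tz":0,"spin":0}]' 1
python3 -m jog '[{"tx":0,"ty":0,"tz":0,"spin":0},{"tx":0,"ty":0,"tz":0,"spin":0},{"tx":0,"ty":0,"tz":-0.5,"spin":0},{"tx":0,"ty":0,"tz":-1,"spin":0},{"tx":0,"ty":0,"tz":-2,"spin":0}]'
python3 -m jog '[{"tx":0,"ty":0,"tz":-2,"spin":0},{"tx":0,"ty":0,"tz":-2,"spin":0},{"tx":0,"ty":0,"tz":-2,"spin":0},{"tx":0,"ty":0,"tz":-2,"spin":0},{"tx":0,"ty":0,"tz":-2,"spin":0}]'
python3 -m jog '[{"tx":0,"ty":0,"tz":0,"spin":0},{"tx":0,"ty":0,"tz":0,"spin":0},{"tx":0,"ty":0,"tz":0,"spin":0},{"tx":0,"ty":0,"tz":0,"spin":0},{"tx":0,"ty":0,"tz":0,"spin":0}]'
python3 - <<'E'
from h import *
o,M=st()
ims={}
for n in ('wrist','top','side'):
    im,d,W=cloud(n); ims[n]=im
    m=(np.hypot(W[...,0]-594,W[...,1]-60)<60)&(W[...,2]>228)&(W[...,2]<255);p=W[m]
    if len(p)>10: print(n,len(p),np.percentile(p[:,2],[50,90]),cv2.minAreaRect(p[:,:2].astype(np.float32)))
    if n=='wrist':
        i=im.astype(int); k=(i[...,2]-i[...,0]>90)&(np.linalg.norm(W-G,axis=-1)<40); t=(W[k]-G)@a; print('knob top along axis (home 11)',len(t),np.percentile(t,[5,50,90,95]))
    for q in ('jar','torch','ashtray'):
        for r in arm.find_in(n,q)[:1]: print(n,q,np.round(r['point']),r['score'])
s=ims['side'];u,v=map(int,proj('side',(560,70,90)))
cv2.imwrite('pics/9.png',np.hstack([cv2.resize(ims['wrist'][50:300,100:400],(480,400)),cv2.resize(s[v-60:v+40,u-40:u+40],(320,400),interpolation=cv2.INTER_CUBIC)]))
E
```

```text
time: 28.3
position: [521.3, 73.8, 58.6]
eef_rot: [0.25, 2.679, -0.104]
force: [3.2, -3.9, -2.1]
finger_gap: 0.265
time: 28.8
position: [521.2, 74.1, 58.7]
eef_rot: [0.249, 2.679, -0.103]
force: [-0.5, -0.6, 0.7]
finger_gap: 1.0
time: 29.3
position: [505.9, 77.8, 89.5]
eef_rot: [0.249, 2.681, -0.104]
force: [0.6, -0.5, -0.0]
finger_gap: 0.998
time: 29.8
position: [463.3, 89.3, 180.5]
eef_rot: [0.25, 2.68, -0.103]
force: [-0.2, -0.1, 0.6]
finger_gap: 0.998
time: 30.3
position: [463.7, 89.0, 179.1]
eef_rot: [0.25, 2.68, -0.104]
force: [-0.5, -0.8, -0.0]
finger_gap: 1.0
t 30.3 pos [463.7  89.  179.1] q [ 0.36  0.08  2.28 -0.6   0.47 -0.53] lean deg 26.0 az -14.9 F [-0.5 -0.8 -0. ]
knob top along axis (home 11) 565 [ 4.05674502 10.24454318 11.19380327 11.48814612]
wrist jar [506. 234.  81.] 0.75
wrist torch [775. 119.  34.] 0.73
wrist ashtray [ 799. -112.   18.] 0.71
top 151 [240.95188851 244.82059117] ((593.7723999023438, 61.02538299560547), (83.1298828125, 14.998083114624023), 79.80520629882812)
top jar [526. 251. 108.] 0.58
top torch [771. 157.  38.] 0.87
top ashtray [ 784. -142.    8.] 0.93
side 152 [239.5750976  242.25616265] ((592.2794799804688, 59.735862731933594), (87.12830352783203, 15.868112564086914), 78.86955261230469)
side jar [517. 275.  94.] 0.58
side torch [765. 179.  39.] 0.76
side ashtray [ 797. -151.   18.] 0.55
```

View pics/9.png

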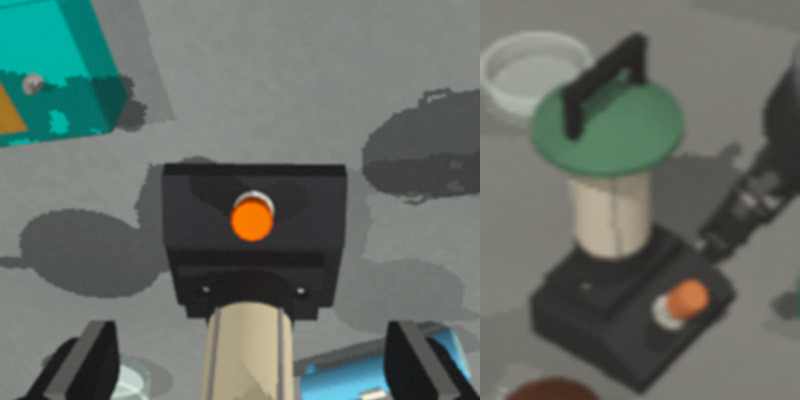

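The last picture shows the knob back home (240,215 in the left crop), the foot flat on the dock with both pegs through its holes, and the gripper clear. I'm handing the job in.

```bash
python3 -c "
from workcell import arm
print(arm.close_job())"
```

```text
the job is handed in; nothing more can be done
None
```

The job is done and handed in at about 30 s of the 58 s allowed; no verdict is reported. The lantern sits on the pegs of the dark dock and is let go. The knob was then pulled, held and returned home.

**Seating:** Contact came at the seated height and the force reached only about 8 N before I let go. At the end the cameras put the handle top at 240–242 mm against 242 expected. The last picture shows both pegs through the foot's holes.

**Knob:** I gripped the head and moved 13.6 mm along its axis, holding for over half a second against roughly 7–8 N of spring. I then eased it back and opened the gripper. The last view reads the top of the head 11.2 mm above the grip point, where 11 is home.

**The lean:** The move rows have no tilt, so I leaned the tool by pushing against the reach limit in free space. Joint 4 then reached the end of its range on the way in, and the lean fell from 35° to 26°. The grip and pull still worked.

**Bystanders:** The top camera shows the jar, torch and ashtray within about 2–3 mm of their starting readings. The side camera disagreed on the ashtray by about 15 mm, but at a low score (0.55) and with the gripper nearby, so I trusted the top view.

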